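# Feed a rack of spice pots past the spring gate into the labeller

### The arm

A 6-joint arm with a two-finger parallel gripper is mounted at the origin on the work surface. World frame = base frame: x ahead of the robot, y to its left, z up, the work surface at z = 0. Lengths are in mm, angles in degrees, forces in N, time in s.
With the tool pointing down it reaches from about 425 to 925 mm from the base axis. Payload 12.5 kg.
Tool frame: the origin (TCP) lies at the very end of the fingers, on their centre line; the grasp point (between the pads) lies grip_point_offset behind it (grip_point_offset is the distance from the TCP to the grasp point, in mm); z points along the fingers, y is the direction in which the jaws open and shut (so a half turn about z gives the same grasp; the last joint's range is limited). The gripper opens to 85 mm and grips with 20 to 120 N. Pads are 22 mm wide; open, the fingers measure 114 mm over their backs; the gripper's body (76 mm by 85 mm) begins 54 mm behind the grasp point. The pads swing forward as they close: fully open they stand 13 mm farther back than shut.
Start: joints at [-73.831, 28.126, 89.318, -0, 62.55, -6.05], TCP at [236.369, -578.597, 231.327] pointing down, gripper open.
Joint ranges: [-177.58, 177.58], [-47.91, 125.51], [2.72, 160], [-65.01, 245.01], [3.68, 167.84], [-153.87, 153.87]. Speed limits (degrees/s): [127.2, 127.2, 159.86, 180, 180, 180].

### API

Orientations are given as [roll, pitch, yaw] about the fixed x, y, z axes, in that order (R = Rz(yaw) Ry(pitch) Rx(roll)).
In Python, from cell import observe, snapshot, camera_model, hand_in, grip_point_offset gives the robot as it stands.
- The arm moves only by the tool drive_tool, never from a script. Its argument "deltas" is a list of rows, each an object with "gripper": the finger opening in m, from 0 to 0.0854; "offset": the shift along the tool's x, y, z in m, a list of three; "turn": the turn, a rotation vector about the tool's x, y, z in rad, a list of three. A call has 1 to 8 rows; each row is the pose to reach, as a shift and turn from the pose commanded when the call began, along the tool's axes at that moment; what a row does not reach only later rows make up. A row lasts 1/8 s, in which the tool goes at most 62.5 mm and 10.7 degrees, less where a joint would pass 70% of its speed; a pose out of reach is approached as far as the arm can. A call with a gripper value outside its range is refused whole. The fingers move at their own pace and stop on an object; "newtons" is the grip in N (left out, the last holds). Time passes only in rows, so rows that repeat a pose let the fingers close. It gives the time, the measured TCP pose, the force and the opening at its end, in the units of the state.
- observe(): the state, without advancing time (a new reading comes with each control period).
- snapshot(name): name is "scene" or "top" or "wrist"; returns the picture (384x512x3 uint8, blue, green, red); there is no depth.
- camera_model(name): a dict with "intrinsics" (3x3 intrinsics, pixels), "xyz" and "attitude" of the camera in the world. Camera axes: x right, y down, z forward; pixel columns grow to the right and rows downward; lengths in mm; the calibration is good to about 2 mm. A picture is of the moment at which its call begins: read the wrist's pose just before it. camera_model takes no time and is no camera call; for the wrist camera it gives the pose at the moment of the call.
- hand_in(): hands the job in, once; it reports no verdict.
The state is a dict: "time_s": time; "qpos": joint angles; "qd": joint speeds; "effort": joint torques, N m; "eef_pos": TCP position; "ee_rot": TCP orientation; "ft_force": force on the tool from outside, world axes, zero at the start; "torque": the same for the moment, N m; "width": finger opening in mm.
Only numpy, scipy, OpenCV 4.12 (cv2) and the standard library are available. Lean on these libraries where they do the work, as an engineer would, in place of code of your own. Each camera call takes 0.05 s, during which the arm holds its last target.

### The job

Press the blue paddle down with one fingertip to swing the red gate open, and keep it held open while another fingertip pushes the rack of pots by its green tab along the chute, under the gate, until it is fully home against the black end stop. Then let the paddle up so that the gate shuts behind the rack. Push only: lift nothing, do not let the gate touch the rack or the pots, keep the pots standing in their wells, and leave the other things alone.

Things in the scene. Friction and masses are not known exactly. Their poses are not given: they have to be found in the camera images.
- chute: Fixed metal chute, open on top, leading to a white labeller. Origin: table height, on its centre line under the gate. Rack travels along chute -y; +x = across, away from the robot (yaw within 0.3 rad); z up. Floor 6 mm thick; walls 30 mm high, 6 mm thick, inner faces x = +-42 mm; runs y = +370 to -160 mm. Labeller: 220 mm wide, 150 mm high, y = -168 to -318 mm.
- home_stop (a point): Middle of the face of the black end stop (96 mm wide, 60 mm high), at the height of the chute floor (6 mm above the table); axes as the chute's. The rack is home when its front is against this face.
- gate (a joint): Gate angle, rad: 0 = shut (red blade across the chute), 0.95 = fully open (blue paddle down level, at its limit). A spring shuts it when released; about 4 to 8 N pressed down on the paddle 35 mm from the hinge rod holds it fully open. Above 0.7 the blade clears rack and pots.
- gate_hinge (a point): Point on the gate's hinge axis at the blade: chute x = -52, y = 0, z = 58 mm. The axis runs along the chute's y, so the rack cannot push the gate open. The fixed hinge rod, 8 mm thick, runs along it from y = -18 to +372 mm on a post 14 mm wide, 68 mm high at each end (post centres chute x = -55 mm).
- gate_blade (a point): Red blade, 6 mm thick, hinged at the robot-side wall; shut, it reaches 92 mm across the chute at y = 0, lower edge 20 mm above the table in mid-chute: it stops the rack, but the rack's low tongue fits under it. Rises when the paddle goes down. Point: middle of its lower edge.
- paddle (a point): Blue plate 3 mm thick, fixed to the gate, on the robot side of the hinge rod: chute y = +60 to +360 mm, 8 to 95 mm out from the hinge. Gate shut: slopes up and outward at 0.95 rad, outer edge at chute x = -107, z = 135 mm. Fully open: level, top 60 mm above the table, x = -60 to -147 mm. A pressing fingertip can slide along it. Point: middle of its outer edge.
- rack: Loose white rack (about 0.5 kg loaded) in the chute, 76 mm wide, 136 mm long, 20 mm high, with three wells in a row; origin: centre of its underside, axes as the chute's (front faces -y). From its rear a flat tongue 5 mm thick, 40 mm wide runs back to an upright green push tab.
- push_tab (a point): Top middle of the rear face of the green push tab on the rack: tab 64 mm wide (x), 8 mm thick, top 95 mm above the table; rear face 166 mm behind the rack's origin. Push it along the chute's -y. With the rack home this face is at y = +80 mm in the chute frame (234 mm behind the stop's face).
- rack_front (a point): Middle of the rack's front face at its underside, 68 mm ahead of the rack's origin.
- pot1: Small sealed amber glass pot with red lid, 38 mm across, 40 mm tall, 60 g, loose in a well of the rack (its underside 5 mm above the rack's, top 51 mm above the table). Origin: centre of its underside.
- pot2: Small sealed amber glass pot with yellow lid, 38 mm across, 40 mm tall, 60 g, loose in a well of the rack (its underside 5 mm above the rack's, top 51 mm above the table). Origin: centre of its underside.
- pot3: Small sealed amber glass pot with steel lid, 38 mm across, 40 mm tall, 60 g, loose in a well of the rack (its underside 5 mm above the rack's, top 51 mm above the table). Origin: centre of its underside.
- shaker: Bystander: jar shaker, 48 mm across, 100 mm tall. Origin: centre of underside.
- ramekin: Bystander: white cup, 72 mm across, 40 mm tall. Origin: centre of underside.
- tape_roll: Bystander: orange tape roll lying flat, 68 mm across, 30 mm high. Origin: centre of underside.
- thermometer: Bystander: black probe thermometer 150 mm long, 18 mm wide, 14 mm high, lying on the table. Origin: centre of its underside.
- weight: Bystander: brass weight, 40 mm across, 35 mm tall. Origin: centre of underside.
There are look-alikes about, which are no part of the job. Leave any turquoise look-alike of the pot2 alone.

How it is judged (in metres and radians):
On the way, in this order (a step that is already met when the one before it is completed fails the run):
1. a finger holds the paddle down with the gate open, the rack still in front of the gate (contact force between the fingers and gate above 0.3 N and value of joint gate above 0.65 rad and y of rack_front in the frame of chute above 0 m), for 0.1 s.
2. the rack is home against the stop while a finger still holds the gate open (contact force between the fingers and gate above 0.3 N and value of joint gate above 0.65 rad and y of rack_front in the frame of home_stop between -0.004 and 0.008 m), for 0.1 s.
At the end, for the whole second after the job is handed in: The rack's front is within 8 mm of the end stop, the rack flat and at rest in the chute, all three pots in their wells, the gate shut again (under 0.06 rad) behind the rack (y of rack_front in the frame of home_stop between -0.004 and 0.008 m and z of each of pot1, pot2, pot3 in the frame of rack below 0.015 m and value of joint gate below 0.06 rad and linear speed of rack below 0.01 m/s and angle between rack's own z axis and vertical below 0.06 rad); the robot touches nothing.
It fails at once if the gate touches the rack or a pot (contact force between gate and rack above 0.5 N or contact force between gate and pot1 above 0.5 N or contact force between gate and pot2 above 0.5 N or contact force between gate and pot3 above 0.5 N).
It fails at once if the rack is lifted (12 mm) or tipped (z of rack in the frame of chute above 0.018 m or angle between rack's own z axis and vertical above 0.15 rad).
It fails at once if a pot is lifted out of its well or tipped (not (z of pot1 in the frame of rack below 0.015 m) or not (z of pot2 in the frame of rack below 0.015 m) or not (z of pot3 in the frame of rack below 0.015 m) or angle between any of pot1, pot2, pot3's own z axis and vertical above 0.4 rad).
It fails at once if a bystander is moved by more than 20 mm (distance of any of shaker, ramekin, tape_roll, thermometer, weight from where it was at the start of the episode above 0.02 m).
It also fails if it takes over 48 s, if anything falls off the work surface, if the arm or the gripper's body presses on something with over 40 N, if the wrist force passes 120 N, or if a joint passes its speed limit or range.

## Working session

There is one attempt and no reset: what is moved stays moved. The work goes in short steps, Python scripts to look and compute and a tool call to move; the robot and the scene stay as the last step left them, time stands still between calls to the robot, and variables do not carry over. Pictures are saved under pics/ and viewed, and the job is handed in when it is done.

Besides the shell and the picture viewer there is one more tool, called after "Request:" as name(argument=value, ...) on one line, values as JSON. drive_tool: Moves the arm, as the interface text tells. Its arguments: {"type":"object","properties":{"deltas":{"type":"array"},"newtons":{"type":"number"}},"required":["deltas"]}

```bash
ls; mkdir -p pics; python3 - <<'E'
from cell import *
import cv2
print(observe()); print(grip_point_offset)
for n in ("scene","top","wrist"):
    m=camera_model(n); print(n,m)
    cv2.imwrite(f"pics/{n}0.png",snapshot(n))
E
```

```text
pics
{'time_s': 0.0, 'qpos': array([-7.38317978e+01,  2.81657496e+01,  8.93513476e+01, -8.80042395e-04,
        6.25508466e+01, -6.05153539e+00]), 'qd': array([ 0.02501812, -0.03426634,  0.04564915, -0.03104776,  0.03707487,
        0.03997228]), 'effort': array([-9.52942501e-04, -6.18448806e+01, -2.61588836e+01, -7.19354057e-05,
        4.05295970e-03, -1.70662204e-06]), 'eef_pos': array([ 236.28872156, -578.35122251,  230.70302929]), 'ee_rot': array([-1.79932353e+02, -6.38669561e-03,  2.22201400e+01]), 'ft_force': array([-0.4003345 ,  0.33884838, -0.03757503]), 'torque': array([-0.00132511, -0.02681501,  0.01416917]), 'width': 85.41326635083638}
18.700000000000003
scene {'intrinsics': array([[479.78737364,   0.        , 254.24338914],
       [  0.        , 479.78737364, 191.26246289],
       [  0.        ,   0.        ,   1.        ]]), 'xyz': array([ 959.81916525, -443.45658406,  948.58555765]), 'attitude': array([-143.90144863,   -0.68663436,   38.52066663])}
top {'intrinsics': array([[491.44848592,   0.        , 251.38449146],
       [  0.        , 491.44848592, 196.79670873],
       [  0.        ,   0.        ,   1.        ]]), 'xyz': array([378.68460516,  68.83930645, 996.11211557]), 'attitude': array([-166.84738633,    0.36266193,  -93.39995023])}
wrist {'intrinsics': array([[304.85591387,   0.        , 255.53003782],
       [  0.        , 304.85591387, 187.88456168],
       [  0.        ,   0.        ,   1.        ]]), 'xyz': array([ 314.58688874, -545.5992718 ,  374.23096435]), 'attitude': array([ 1.60987857e+02, -2.36805859e-02, -6.78225007e+01])}
```

View pics/scene0.png

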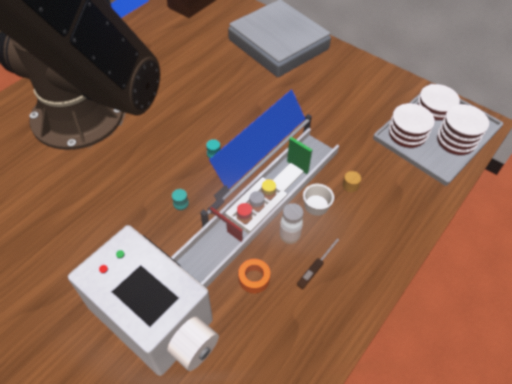

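View pics/top0.png

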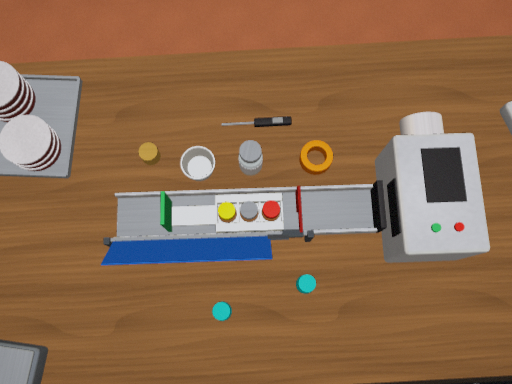

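View pics/wrist0.png

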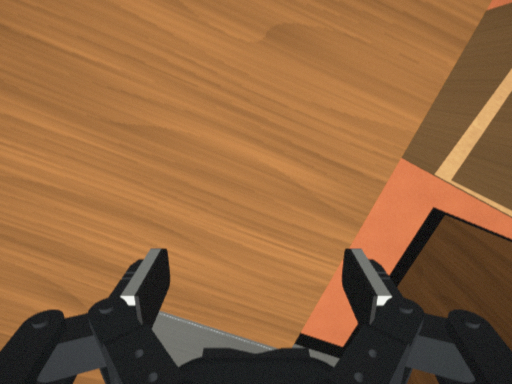

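```bash
python3 - <<'E'
import cv2
t=cv2.imread("pics/top0.png"); s=cv2.imread("pics/scene0.png")
c=t[175:275,95:400]; cv2.imwrite("pics/a1.png",cv2.resize(c[:, :160],None,fx=5,fy=5,interpolation=cv2.INTER_CUBIC))
cv2.imwrite("pics/a2.png",cv2.resize(c[:,145:],None,fx=5,fy=5,interpolation=cv2.INTER_CUBIC))
c=s[85:285,160:350]; cv2.imwrite("pics/a3.png",cv2.resize(c,None,fx=3,fy=3,interpolation=cv2.INTER_CUBIC))
E
```

```text
(no output)
```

View pics/a1.png

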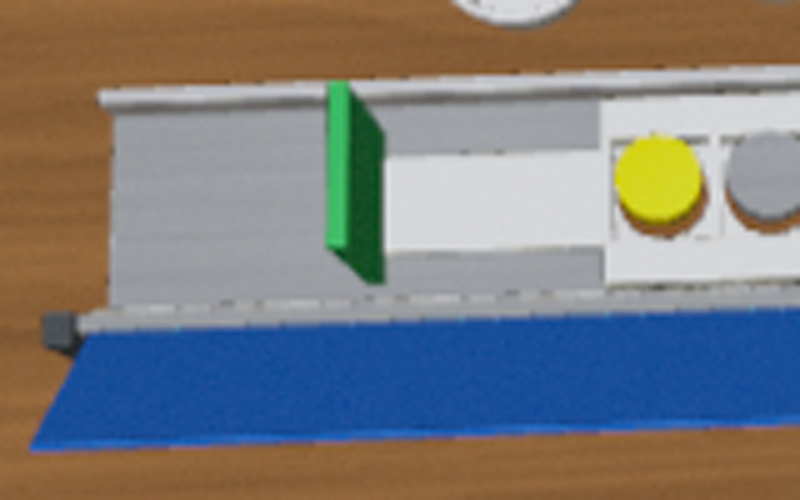

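View pics/a2.png

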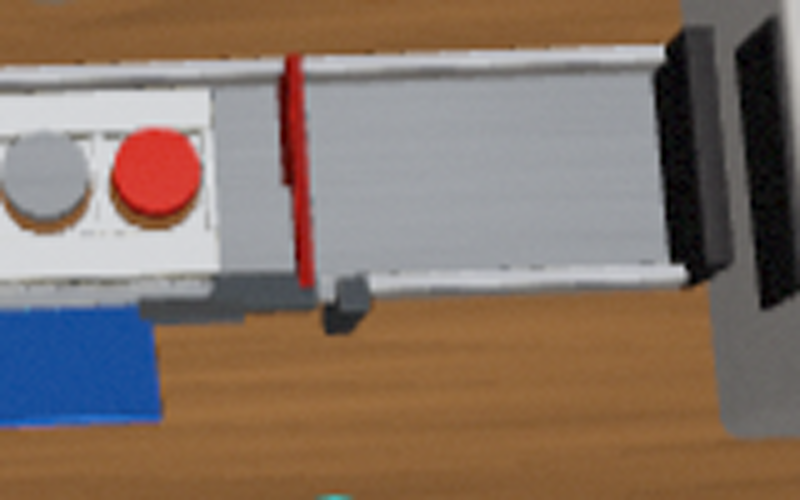

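View pics/a3.png

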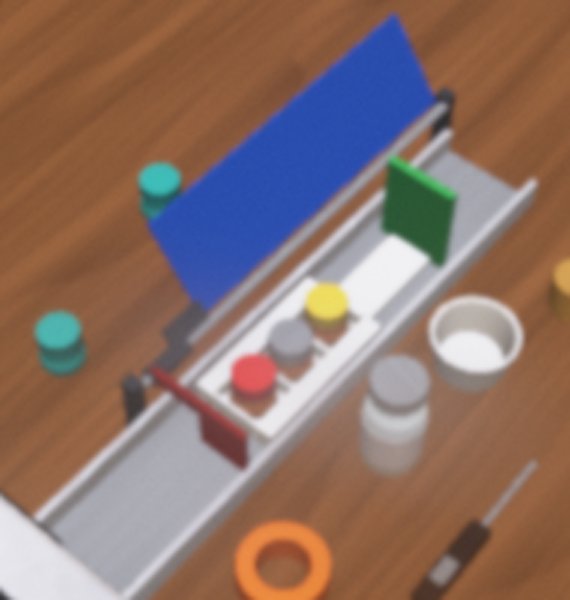

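```bash
cat > h.py <<'E'
import numpy as np
from scipy.spatial.transform import Rotation as R
from scipy.optimize import least_squares
from cell import *
C={n:camera_model(n) for n in("top","scene")}
def proj(n,P):
    m=C[n]; Rc=R.from_euler('xyz',m['attitude'],degrees=True).as_matrix()
    p=(np.atleast_2d(P)-m['xyz'])@Rc; p=p@m['intrinsics'].T; return p[:,:2]/p[:,2:]
def ray(n,uv,z):
    m=C[n]; Rc=R.from_euler('xyz',m['attitude'],degrees=True).as_matrix()
    d=Rc@np.linalg.solve(m['intrinsics'],[*uv,1]); return m['xyz']+d*(z-m['xyz'][2])/d[2]
def w(q,p): # chute->world
    c,s=np.cos(q[2]),np.sin(q[2]); p=np.atleast_2d(p).astype(float); return np.c_[q[0]+c*p[:,0]-s*p[:,1],q[1]+s*p[:,0]+c*p[:,1],p[:,2]]
def toch(q,P):
    c,s=np.cos(q[2]),np.sin(q[2]); d=np.asarray(P)[:2]-q[:2]; return np.array([c*d[0]+s*d[1],-s*d[0]+c*d[1]])
E
cat > fit.py <<'E'
from h import *
px=lambda u,v,ox,oy,k:((u+.5)/k-.5+ox,(v+.5)/k-.5+oy)
a1=lambda u,v:px(u,v,95,175,5); a2=lambda u,v:px(u,v,240,175,5); a3=lambda u,v:px(u,v,160,85,3)
D=[("top",a1(30,450),(-107,360,135)),("top",a2(160,425),(-107,60,135)),("top",a1(98,92),(48,370,30)),
("top",a2(663,47),(48,-160,30)),("top",a1(60,322),(-55,372,68)),("top",a2(352,290),(-55,-18,68)),
("scene",a3(395,15),(-107,360,135)),("scene",a3(148,225),(-107,60,135)),("scene",a3(535,180),(48,370,30)),("scene",a3(447,95),(-55,372,68))]
def f(q): return np.concatenate([proj(n,w(q,p))[0]-uv for n,uv,p in D])
r=least_squares(f,[600,50,0],x_scale=[100,100,.1],loss='soft_l1'); q=r.x
print(q,np.degrees(q[2])); print(f(q).reshape(-1,2).round(1))
np.save('q.npy',q)
for uv in (a1(329,82),a1(326,247)): print('tab',toch(q,ray('top',uv,95)))
for uv in (a2(208,90),a2(218,275)): print('front',toch(q,ray('top',uv,26)))
for uv in ((221,311),(307,284)): print('turq',toch(q,ray('top',uv,40)))
for uv in ((383,190),): print('x',toch(q,ray('top',uv,6)))
for y in (330,91): P=w(q,[[-45,y,60]])[0]; print(P,np.hypot(*P[:2]))
E
python3 fit.py
```

```text
[ 5.72382389e+02 -3.00066884e+01 -2.46769367e-02] -1.4138843247072042
[[-0.   0.1]
 [ 0.6 -1. ]
 [-0.1 -0.1]
 [ 3.2 -0.3]
 [-0.6  1.8]
 [ 0.7  0.9]
 [ 0.5 -0.8]
 [ 0.3 -0.3]
 [ 1.4  0.5]
 [ 0.2 -1. ]]
tab [ 32.02811627 263.94693547]
tab [-31.23845622 264.59028354]
front [37.25275737 31.51284758]
front [-38.77239304  31.20672047]
turq [-192.69801283  157.61257488]
turq [-148.00394751   -8.25893035]
x [  39.96930202 -180.76609972]
[535.53865193 301.00318919  60.        ] 614.3326196860932
[529.64146261  62.07595516  60.        ] 533.2668217034241
```

```bash
cat >> h.py <<'E'
def rel(o,P,rpy):
    R0=R.from_euler('xyz',o['ee_rot'],degrees=True); Rt=R.from_euler('xyz',rpy,degrees=True)
    return (R0.inv().apply(np.asarray(P)-o['eef_pos'])/1000).round(4),(R0.inv()*Rt).as_rotvec().round(4)
E
python3 - <<'E'
from h import *
q=np.load('q.npy');o=observe()
print(w(q,[[-45,290,0]]))
A=np.array([470,-330,231.]);B=np.array([570,0,231]);T=w(q,[[-45,290,231]])[0]
for k in range(1,7): P=o['eef_pos']+(A-o['eef_pos'])*k/6; print(k,rel(o,P,[180,0,22.2+9.5*k]))
for P in (B,T): print(rel(o,P,[180,0,88.59]))
E
```

```text
[[534.55167464 261.01536759   0.        ]]
1 (array([ 0.0517, -0.0236,  0.    ]), array([-8.000e-04, -1.000e-04, -1.655e-01]))
2 (array([ 0.1034, -0.0472,  0.    ]), array([-8.000e-04, -2.000e-04, -3.313e-01]))
3 (array([ 0.1551, -0.0708,  0.    ]), array([-8.000e-04, -3.000e-04, -4.971e-01]))
4 (array([ 0.2069, -0.0944,  0.    ]), array([-8.000e-04, -3.000e-04, -6.629e-01]))
5 (array([ 0.2586, -0.118 ,  0.    ]), array([-7.000e-04, -4.000e-04, -8.287e-01]))
6 (array([ 0.3103, -0.1416,  0.    ]), array([-7.000e-04, -5.000e-04, -9.945e-01]))
(array([ 5.276e-01, -4.093e-01,  2.000e-04]), array([-7.0000e-04, -5.0000e-04, -1.1584e+00]))
(array([ 5.935e-01, -6.643e-01,  5.000e-04]), array([-7.0000e-04, -5.0000e-04, -1.1584e+00]))
```

Request:
drive_tool(deltas=[{"gripper": 0.0854,"offset": [0.052,-0.024,0],"turn": [0,0,-0.165]},{"gripper": 0.0854,"offset": [0.103,-0.047,0],"turn": [0,0,-0.33]},{"gripper": 0.0854,"offset": [0.155,-0.071,0],"turn": [0,0,-0.5]},{"gripper": 0.0854,"offset": [0.207,-0.094,0],"turn": [0,0,-0.66]},{"gripper": 0.0854,"offset": [0.259,-0.118,0],"turn": [0,0,-0.83]},{"gripper": 0.0854,"offset": [0.31,-0.142,0],"turn": [0,0,-0.99]},{"gripper": 0.0854,"offset": [0.31,-0.142,0],"turn": [0,0,-1.158]},{"gripper": 0.0854,"offset": [0.31,-0.142,0],"turn": [0,0,-1.158]}])

```text
time_s: 1.15
eef_pos: [469.9, -329.4, 231.1]
ee_rot: [-180.0, -0.0, 88.6]
ft_force: [-0.5, 0.1, 0.3]
width: 85.5
```

```bash
python3 - <<'E'
from h import *
q=np.load('q.npy');o=observe();print(o['eef_pos'],o['ee_rot'],o['qpos'])
for P in ([570,0,231],w(q,[[-45,290,231]])[0]): print(rel(o,P,[180,0,88.59]))
E
```

```text
[ 469.91977206 -329.40845641  231.12895359] [-1.79985071e+02 -6.19773976e-03  8.85695924e+01] [-4.16218225e+01  2.39796358e+01  9.66566890e+01 -5.69413238e-03
  5.93790794e+01 -4.01885147e+01]
(array([3.318e-01, 9.180e-02, 1.000e-04]), array([-0.0003, -0.0001, -0.0004]))
(array([5.919e-01, 4.990e-02, 2.000e-04]), array([-0.0003, -0.0001, -0.0004]))
```

Request:
drive_tool(deltas=[{"gripper": 0.0854,"offset": [0.06,0.017,0],"turn": [0,0,0]},{"gripper": 0.0854,"offset": [0.12,0.034,0],"turn": [0,0,0]},{"gripper": 0.0854,"offset": [0.18,0.05,0],"turn": [0,0,0]},{"gripper": 0.0854,"offset": [0.24,0.067,0],"turn": [0,0,0]},{"gripper": 0.0854,"offset": [0.3,0.083,0],"turn": [0,0,0]},{"gripper": 0.0854,"offset": [0.36,0.09,0],"turn": [0,0,0]},{"gripper": 0.0854,"offset": [0.42,0.08,0],"turn": [0,0,0]},{"gripper": 0.0854,"offset": [0.48,0.07,0],"turn": [0,0,0]}])

```text
time_s: 2.15
eef_pos: [551.4, 149.2, 231.1]
ee_rot: [-180.0, 0.0, 88.2]
ft_force: [1.3, 0.1, 0.2]
width: 85.4
```

Request:
drive_tool(deltas=[{"gripper": 0.0854,"offset": [0.06,-0.01,0],"turn": [0,0,0]},{"gripper": 0.0854,"offset": [0.112,-0.02,0],"turn": [0,0,0]},{"gripper": 0.0854,"offset": [0.112,-0.02,0.04],"turn": [0,0,0]},{"gripper": 0.0854,"offset": [0.112,-0.02,0.06],"turn": [0,0,0]},{"gripper": 0.0854,"offset": [0.112,-0.02,0.06],"turn": [0,0,0]}])

```text
time_s: 2.78
eef_pos: [534.2, 259.8, 169.9]
ee_rot: [-179.8, 0.1, 88.3]
ft_force: [0.3, 0.3, 1.4]
width: 85.3
```

```bash
python3 - <<'E'
from h import *
import cv2
q=np.load('q.npy');o=observe();print(o['eef_pos'],o['ee_rot'],o['ft_force'],toch(q,o['eef_pos']))
print(camera_model('wrist'))
for n in ("top","wrist","scene"): cv2.imwrite(f"pics/{n}1.png",snapshot(n))
t=cv2.imread("pics/top1.png")[150:300,90:320];cv2.imwrite("pics/b1.png",cv2.resize(t,None,fx=3.4,fy=3.4,interpolation=cv2.INTER_CUBIC))
E
```

```text
[534.15366357 259.82381122 169.92319912] [-1.79841251e+02  6.87458473e-02  8.83176031e+01] [0.31181215 0.31524419 1.35580464] [-45.36848891 288.79898571]
{'intrinsics': array([[304.85591387,   0.        , 255.53003782],
       [  0.        , 304.85591387, 187.88456168],
       [  0.        ,   0.        ,   1.        ]]), 'xyz': array([537.38726774, 345.18613092, 313.29587484]), 'attitude': array([ 1.60834055e+02,  1.12250769e-01, -1.72188167e+00])}
```

View pics/b1.png

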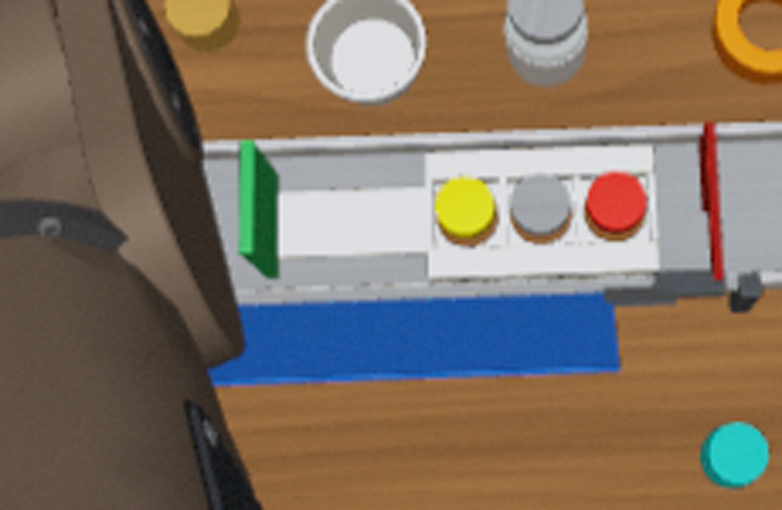

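View pics/wrist1.png

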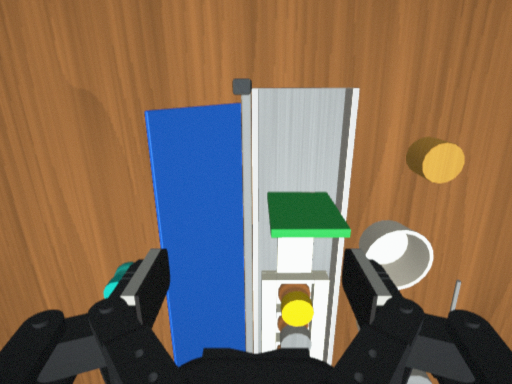

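View pics/scene1.png

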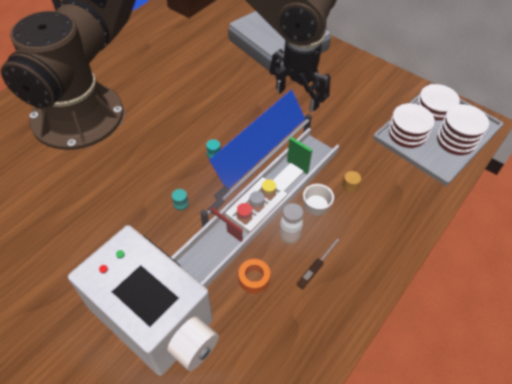

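```bash
python3 - <<'E'
from h import *
C['wrist']=camera_model('wrist');o=observe()
R0=R.from_euler('xyz',o['ee_rot'],degrees=True)
for z in(0,-13):
  for y in (-42.5,42.5,57):
    print(z,y,[proj('wrist',o['eef_pos']+R0.apply([x,y,z]))[0].round() for x in(-11,11)])
q=np.load('q.npy')
print(proj('wrist',w(q,[[-107,360,135],[32,264.3,95],[-32,264.3,95],[48,370,30]])).round())
print(w(q,[[-45,290,0]]), o['ft_force'])
E
```

```text
0 -42.5 [array([177., 268.]), array([174., 232.])]
0 42.5 [array([332., 268.]), array([336., 232.])]
0 57 [array([359., 268.]), array([363., 232.])]
-13 -42.5 [array([171., 283.]), array([167., 245.])]
-13 42.5 [array([338., 283.]), array([342., 245.])]
-13 57 [array([367., 283.]), array([372., 245.])]
[[146. 109.]
 [350. 227.]
 [270. 228.]
 [358.  87.]]
[[534.55167464 261.01536759   0.        ]] [-0.55917902  0.97896829  0.00677957]
```

Request:
drive_tool(deltas=[{"gripper": 0.0854,"offset": [0,0,0.03],"turn": [0,0,0]},{"gripper": 0.0854,"offset": [0,0,0.042],"turn": [0,0,0]},{"gripper": 0.0854,"offset": [0,0,0.052],"turn": [0,0,0]},{"gripper": 0.0854,"offset": [0,0,0.06],"turn": [0,0,0]},{"gripper": 0.0854,"offset": [0,0,0.068],"turn": [0,0,0]},{"gripper": 0.0854,"offset": [0,0,0.076],"turn": [0,0,0]},{"gripper": 0.0854,"offset": [0,0,0.084],"turn": [0,0,0]},{"gripper": 0.0854,"offset": [0,0,0.084],"turn": [0,0,0]}])

```text
time_s: 3.92
eef_pos: [534.5, 260.6, 86.7]
ee_rot: [-180.0, 0.0, 88.6]
ft_force: [3.0, -0.1, 0.3]
width: 85.2
```

```bash
python3 - <<'E'
from h import *
import cv2
q=np.load('q.npy');o=observe();print(o['eef_pos'],o['ee_rot'],o['ft_force'],toch(q,o['eef_pos']))
for n in ("wrist","scene"): cv2.imwrite(f"pics/{n}2.png",snapshot(n))
t=cv2.imread("pics/scene2.png")[40:260,170:370];cv2.imwrite("pics/b2.png",cv2.resize(t,None,fx=2.7,fy=2.7,interpolation=cv2.INTER_CUBIC))
E
```

```text
[534.46692839 260.62884972  86.67346114] [-1.79985218e+02  1.21300948e-02  8.85633395e+01] [ 3.00114336 -0.11059598  0.28943578] [-45.07518333 289.61150874]
```

View pics/b2.png

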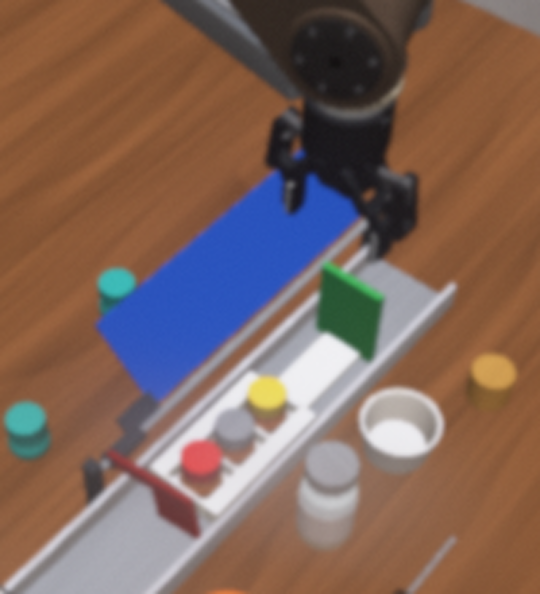

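View pics/wrist2.png

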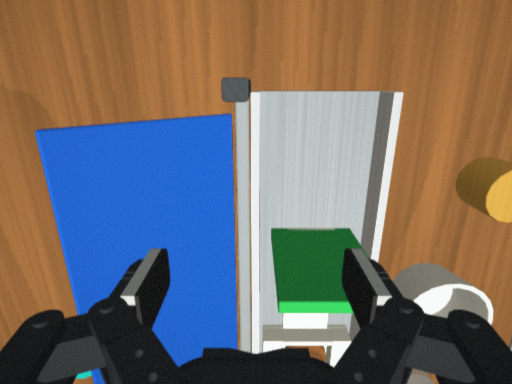

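Request:
drive_tool(deltas=[{"gripper": 0.0854,"offset": [0,0,0.008],"turn": [0,0,0]},{"gripper": 0.0854,"offset": [0,0,0.016],"turn": [0,0,0]},{"gripper": 0.0854,"offset": [0,0,0.024],"turn": [0,0,0]},{"gripper": 0.0854,"offset": [0,0,0.03],"turn": [0,0,0]},{"gripper": 0.0854,"offset": [0,0,0.034],"turn": [0,0,0]},{"gripper": 0.0854,"offset": [0,0,0.034],"turn": [0,0,0]}])

```text
time_s: 4.78
eef_pos: [534.2, 260.6, 52.9]
ee_rot: [-180.0, 0.0, 88.6]
ft_force: [-0.6, 0.2, 3.3]
width: 85.3
```

```bash
python3 - <<'E'
from h import *
import cv2
q=np.load('q.npy');o=observe();print(o['eef_pos'],o['ee_rot'],o['ft_force'],o['torque'],toch(q,o['eef_pos']))
for n in ("wrist","scene"): cv2.imwrite(f"pics/{n}3.png",snapshot(n))
t=cv2.imread("pics/scene3.png")[40:260,170:370];cv2.imwrite("pics/b3.png",cv2.resize(t,None,fx=2.7,fy=2.7,interpolation=cv2.INTER_CUBIC))
print(observe()['ft_force'])
E
```

```text
[534.19874397 260.58571361  52.90206059] [-1.79957006e+02  2.18058741e-02  8.85709268e+01] [-0.55319319  0.18319401  3.33090971] [-0.04444935  0.44624724 -0.01323363] [-45.34222174 289.56176846]
[-2.56106388e+00 -1.19912757e-03  3.80160403e+00]
```

View pics/b3.png

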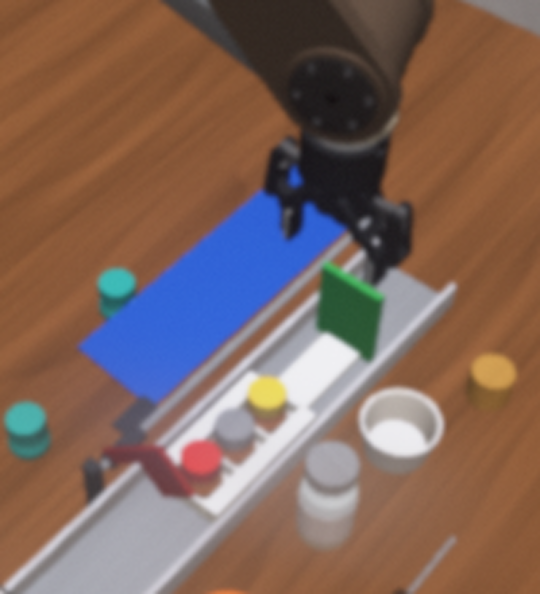

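View pics/wrist3.png

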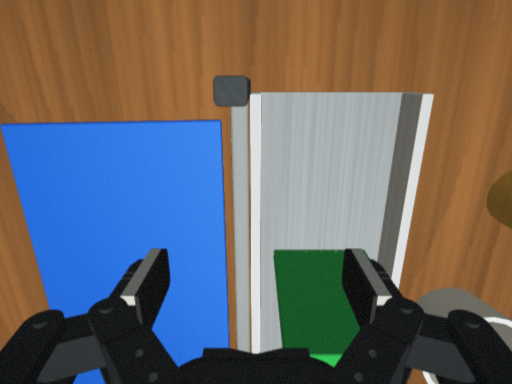

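Request:
drive_tool(deltas=[{"gripper": 0.0854,"offset": [0,0,0.003],"turn": [0,0,0]},{"gripper": 0.0854,"offset": [0,0,0.005],"turn": [0,0,0]},{"gripper": 0.0854,"offset": [0,0,0.005],"turn": [0,0,0]}])

```text
time_s: 5.25
eef_pos: [534.3, 260.6, 48.1]
ee_rot: [-180.0, 0.0, 88.6]
ft_force: [-3.4, 0.2, 4.2]
width: 85.1
```

```bash
python3 - <<'E'
from h import *
import cv2
q=np.load('q.npy');o=observe();print(o['eef_pos'],o['ft_force'],o['torque'])
F=[]
for i in range(3): s=snapshot("scene"); F.append(observe()['ft_force'])
t=snapshot("top"); C['wrist']=camera_model('wrist'); wi=snapshot("wrist"); F.append(observe()['ft_force'])
print(np.mean(F,0))
cv2.imwrite("pics/scene4.png",s);cv2.imwrite("pics/top4.png",t);cv2.imwrite("pics/wrist4.png",wi)
cv2.imwrite("pics/b4.png",cv2.resize(s[100:240,170:310],None,fx=4,fy=4,interpolation=cv2.INTER_CUBIC))
for th in(.6,.7,.8,.85,.9,.95):
  b=.95-th; X=-52-95*np.cos(b)-0; Z=58+95*np.sin(b)+2
  print(th,proj('scene',w(q,[[X,60,Z]])).round(1),((proj('scene',w(q,[[X,60,Z]]))-[170,100])*4).round(),proj('wrist',w(q,[[X,360,Z]])).round(1))
E
```

```text
[534.28773997 260.63112478  48.09770078] [-3.37896715  0.22415128  4.1654299 ] [ 0.12036613  0.66926938 -0.02244305]
[-2.99953403  0.35262294  3.99449615]
0.6 [[199.6 163.8]] [[118. 255.]] [[-43.1 131.4]]
0.7 [[199.1 165.6]] [[116. 263.]] [[-27.2 127.5]]
0.8 [[198.8 167.7]] [[115. 271.]] [[-10.7 124. ]]
0.85 [[198.8 168.9]] [[115. 276.]] [[ -2.4 122.5]]
0.9 [[198.8 170.1]] [[115. 280.]] [[  6.  121.1]]
0.95 [[199.  171.3]] [[116. 285.]] [[ 14.4 119.7]]
```

View pics/b4.png

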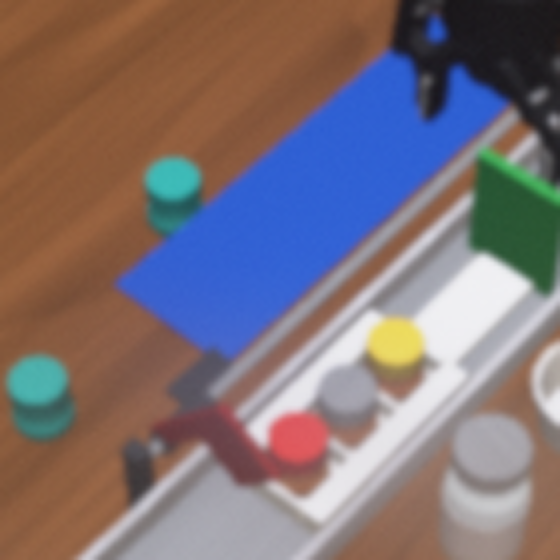

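View pics/wrist4.png

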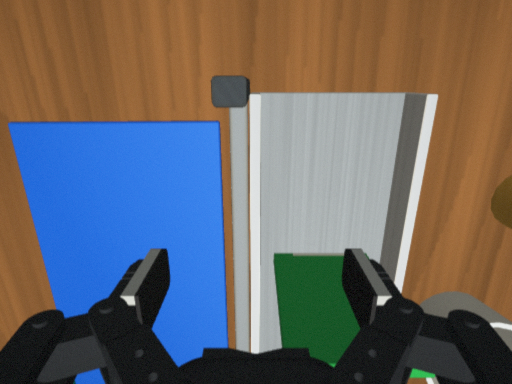

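Request:
drive_tool(deltas=[{"gripper": 0.0854,"offset": [-0.006,0,0],"turn": [0,0,0]},{"gripper": 0.0854,"offset": [-0.01,0,0],"turn": [0,0,0]},{"gripper": 0.0854,"offset": [-0.013,0,0],"turn": [0,0,0]},{"gripper": 0.0854,"offset": [-0.016,0,0],"turn": [0,0,0]},{"gripper": 0.0854,"offset": [-0.019,0,0],"turn": [0,0,0]},{"gripper": 0.0854,"offset": [-0.023,0,0],"turn": [0,0,0]},{"gripper": 0.0854,"offset": [-0.028,0,0],"turn": [0,0,0]},{"gripper": 0.0854,"offset": [-0.034,0,0],"turn": [0,0,0]}])

```text
time_s: 6.5
eef_pos: [533.7, 226.9, 48.4]
ee_rot: [180.0, -0.0, 88.6]
ft_force: [1.1, 6.4, 4.7]
width: 85.5
```

```bash
cat > look.py <<'E'
import sys
from h import *
import cv2
k=sys.argv[1]
q=np.load('q.npy');o=observe();print(o['eef_pos'],o['ee_rot'],o['ft_force'],o['torque'],toch(q,o['eef_pos']))
s=snapshot("scene");t=snapshot("top");print(observe()['ft_force'])
a=cv2.resize(s[100:260,160:320],(560,560),interpolation=cv2.INTER_CUBIC)
cv2.imwrite(f"pics/s{k}.png",a)
cv2.imwrite(f"pics/t{k}.png",cv2.resize(t[150:290,140:400],(780,420),interpolation=cv2.INTER_CUBIC))
E
python3 look.py 5
```

```text
[533.74848764 226.86094744  48.35537183] [ 1.79960355e+02 -2.31810322e-02  8.85961373e+01] [1.14415324 6.43222499 4.68968016] [ 0.91410784  0.13551091 -0.02860734] [-44.96020153 255.83616032]
[0.31045763 0.05190442 4.12626156]
```

View pics/s5.png

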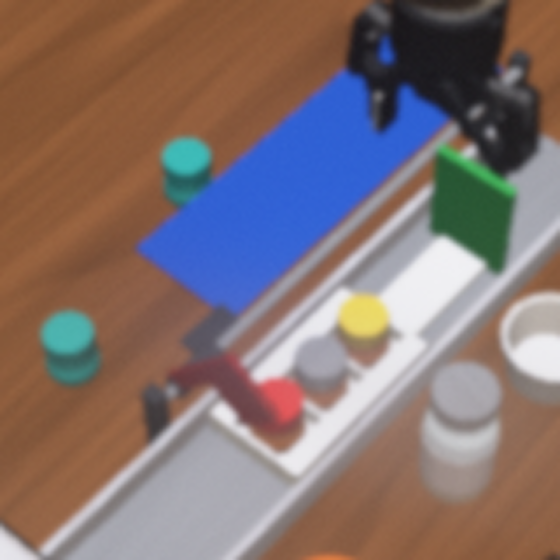

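View pics/t5.png

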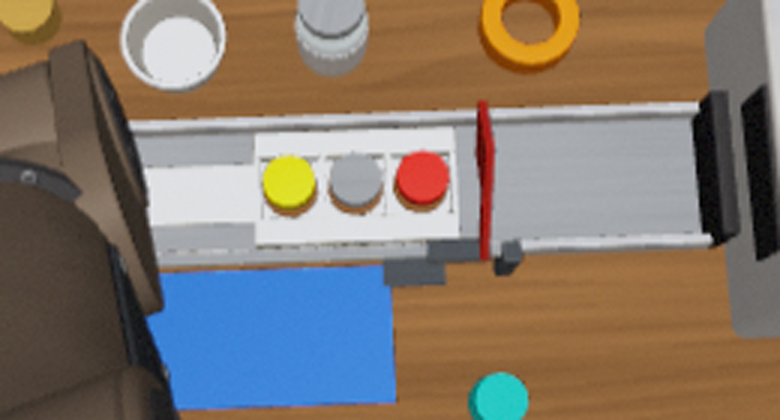

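Request:
drive_tool(deltas=[{"gripper": 0.0854,"offset": [-0.005,0,0],"turn": [0,0,0]},{"gripper": 0.0854,"offset": [-0.012,0,0],"turn": [0,0,0]},{"gripper": 0.0854,"offset": [-0.02,0,0],"turn": [0,0,0]},{"gripper": 0.0854,"offset": [-0.028,0,0],"turn": [0,0,0]},{"gripper": 0.0854,"offset": [-0.036,0,0],"turn": [0,0,0]},{"gripper": 0.0854,"offset": [-0.044,0,0],"turn": [0,0,0]},{"gripper": 0.0854,"offset": [-0.052,0,0],"turn": [0,0,0]},{"gripper": 0.0854,"offset": [-0.058,0,0],"turn": [0,0,0]}])

```text
time_s: 7.6
eef_pos: [532.2, 168.7, 48.3]
ee_rot: [180.0, -0.0, 88.6]
ft_force: [-0.1, 5.8, 4.5]
width: 85.2
```

```bash
python3 look.py 6
```

```text
[532.16983746 168.72527458  48.32671991] [ 1.79984051e+02 -1.12501572e-02  8.85806898e+01] [-0.10622164  5.79901116  4.50782529] [ 0.93247301  0.1029959  -0.03018717] [-45.10390635 197.67923516]
[ 0.81039082 -0.75104462  3.24914461]
```

View pics/s6.png

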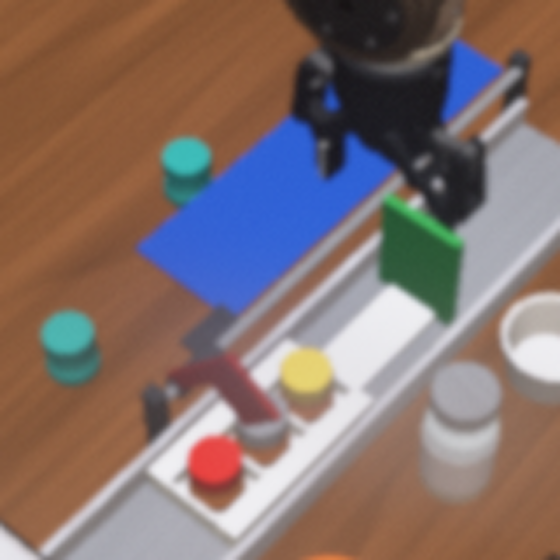

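View pics/t6.png

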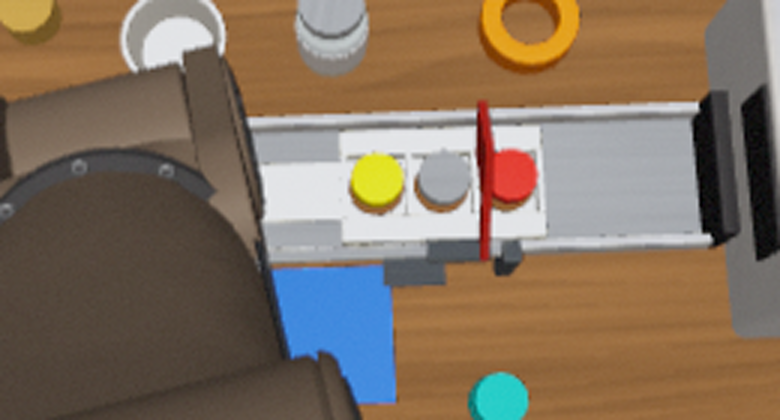

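Request:
drive_tool(deltas=[{"gripper": 0.0854,"offset": [-0.006,0,0],"turn": [0,0,0]},{"gripper": 0.0854,"offset": [-0.015,0,0],"turn": [0,0,0]},{"gripper": 0.0854,"offset": [-0.025,0,0],"turn": [0,0,0]},{"gripper": 0.0854,"offset": [-0.035,0,0],"turn": [0,0,0]},{"gripper": 0.0854,"offset": [-0.045,0,0],"turn": [0,0,0]},{"gripper": 0.0854,"offset": [-0.055,0,0],"turn": [0,0,0]},{"gripper": 0.0854,"offset": [-0.064,0,0],"turn": [0,0,0]},{"gripper": 0.0854,"offset": [-0.07,0,0],"turn": [0,0,0]}])

```text
time_s: 8.7
eef_pos: [530.3, 98.7, 48.3]
ee_rot: [-180.0, -0.0, 88.6]
ft_force: [0.8, 6.0, 3.6]
width: 85.5
```

Request:
drive_tool(deltas=[{"gripper": 0.0854,"offset": [-0.006,0,0],"turn": [0,0,0]},{"gripper": 0.0854,"offset": [-0.012,0,0],"turn": [0,0,0]},{"gripper": 0.0854,"offset": [-0.018,0,0],"turn": [0,0,0]},{"gripper": 0.0854,"offset": [-0.023,0,0],"turn": [0,0,0]},{"gripper": 0.0854,"offset": [-0.027,0,0],"turn": [0,0,0]},{"gripper": 0.0854,"offset": [-0.03,0,0],"turn": [0,0,0]}])

```text
time_s: 9.45
eef_pos: [529.5, 68.9, 48.3]
ee_rot: [-180.0, -0.0, 88.6]
ft_force: [0.7, 6.1, 5.0]
width: 85.7
```

```bash
python3 look.py 7
```

```text
[529.53051314  68.93050615  48.28546841] [-1.79990559e+02 -8.10613683e-03  8.85861253e+01] [0.6780535  6.07538071 4.99396172] [0.9834552  0.09080353 0.0845372 ] [-45.28004785  97.84972643]
[0.30828074 2.52971589 4.75510942]
```

View pics/s7.png

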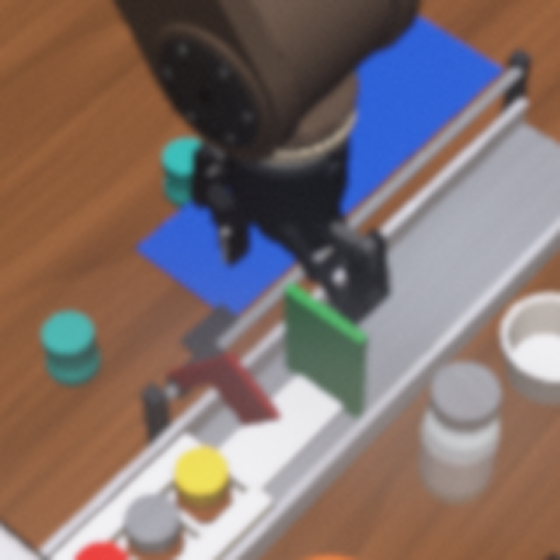

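View pics/t7.png

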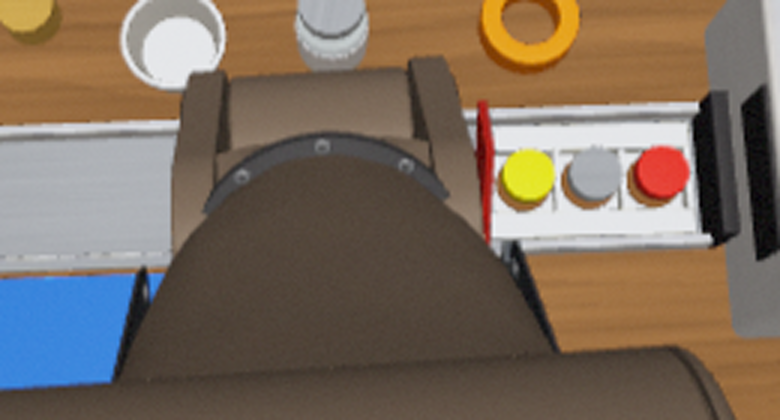

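Request:
drive_tool(deltas=[{"gripper": 0.0854,"offset": [-0.002,0,0],"turn": [0,0,0]},{"gripper": 0.0854,"offset": [-0.004,0,0],"turn": [0,0,0]},{"gripper": 0.0854,"offset": [-0.005,0,0],"turn": [0,0,0]}])

```text
time_s: 9.93
eef_pos: [529.4, 64.0, 48.3]
ee_rot: [-180.0, -0.0, 88.6]
ft_force: [0.4, 5.9, 4.7]
width: 85.3
```

Request:
drive_tool(deltas=[{"gripper": 0.0854,"offset": [-0.001,0,0],"turn": [0,0,0]},{"gripper": 0.0854,"offset": [-0.002,0,0],"turn": [0,0,0]}])

```text
time_s: 10.18
eef_pos: [529.3, 62.0, 48.2]
ee_rot: [-180.0, -0.0, 88.6]
ft_force: [0.1, 6.4, 4.0]
width: 85.7
```

Request:
drive_tool(deltas=[{"gripper": 0.0854,"offset": [-0.001,0,0],"turn": [0,0,0]},{"gripper": 0.0854,"offset": [-0.002,0,0],"turn": [0,0,0]}])

```text
time_s: 10.42
eef_pos: [529.2, 60.7, 48.3]
ee_rot: [-180.0, -0.0, 88.6]
ft_force: [0.2, 20.7, 5.9]
width: 85.2
```

Request:
drive_tool(deltas=[{"gripper": 0.0854,"offset": [-0.001,0,0],"turn": [0,0,0]},{"gripper": 0.0854,"offset": [-0.002,0,0],"turn": [0,0,0]}])

```text
time_s: 10.68
eef_pos: [529.1, 60.3, 48.6]
ee_rot: [180.0, -0.1, 88.7]
ft_force: [-1.2, 36.8, 10.6]
width: 85.3
```

```bash
python3 look.py 8
```

```text
[529.07220529  60.29103515  48.5848201 ] [ 1.79993886e+02 -9.63674689e-02  8.87428346e+01] [-1.22143446 36.76022233 10.56320006] [5.33048244 0.04478965 1.46938199] [-45.52504212  89.20157732]
[-1.23054726 31.13980196  9.83451851]
```

View pics/t8.png

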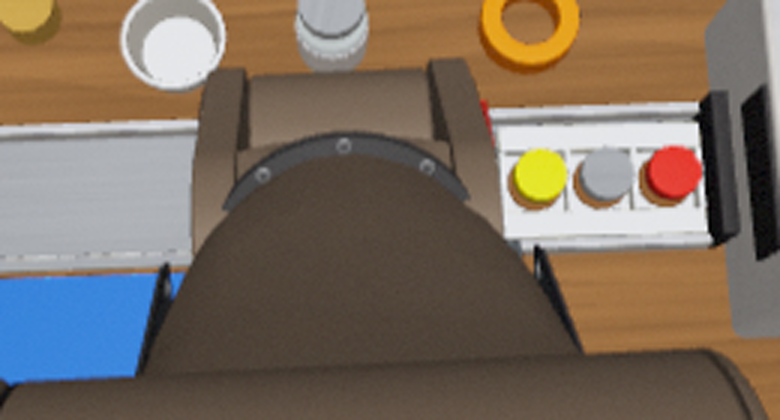

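Request:
drive_tool(deltas=[{"gripper": 0.0854,"offset": [0.002,0,0],"turn": [0,0,0]},{"gripper": 0.0854,"offset": [0.003,0,0],"turn": [0,0,0]},{"gripper": 0.0854,"offset": [0.004,0,0],"turn": [0,0,0]},{"gripper": 0.0854,"offset": [0.008,0,0],"turn": [0,0,0]},{"gripper": 0.0854,"offset": [0.014,0,0],"turn": [0,0,0]},{"gripper": 0.0854,"offset": [0.014,0,0],"turn": [0,0,0]}])

```text
time_s: 11.52
eef_pos: [529.8, 72.2, 48.3]
ee_rot: [180.0, -0.0, 88.6]
ft_force: [0.7, 1.7, 3.5]
width: 85.8
```

```bash
python3 look.py 9
```

```text
[529.78290501  72.24280838  48.26548027] [ 1.79988161e+02 -1.02272533e-02  8.85729195e+01] [0.71674404 1.65030523 3.47426272] [ 0.30621866  0.08594807 -0.04294933] [-45.10946199 101.16724782]
[0.22019592 2.48014373 3.76629182]
```

View pics/t9.png

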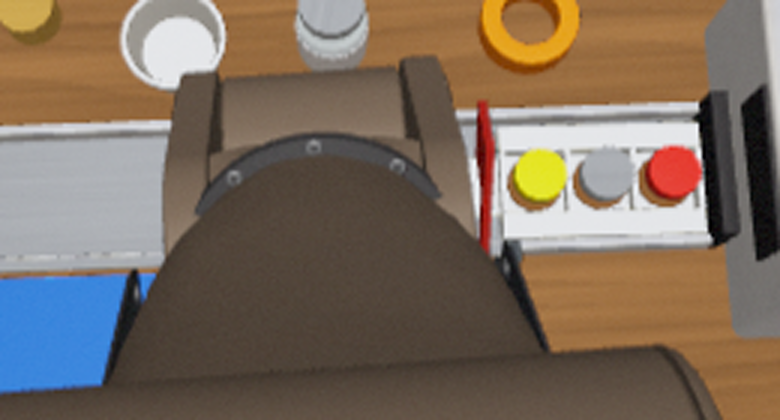

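View pics/s9.png

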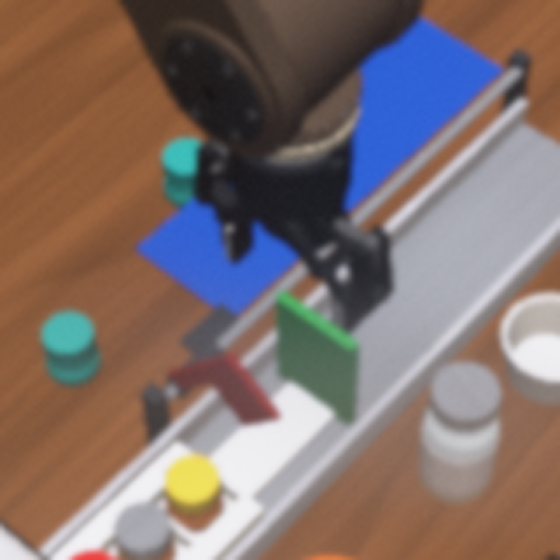

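Request:
drive_tool(deltas=[{"gripper": 0.0854,"offset": [0,0,-0.008],"turn": [0,0,0]},{"gripper": 0.0854,"offset": [0,0,-0.018],"turn": [0,0,0]},{"gripper": 0.0854,"offset": [0,0,-0.028],"turn": [0,0,0]},{"gripper": 0.0854,"offset": [0,0,-0.038],"turn": [0,0,0]},{"gripper": 0.0854,"offset": [0,0,-0.048],"turn": [0,0,0]},{"gripper": 0.0854,"offset": [0,0,-0.056],"turn": [0,0,0]},{"gripper": 0.0854,"offset": [0,0,-0.064],"turn": [0,0,0]},{"gripper": 0.0854,"offset": [0,0,-0.072],"turn": [0,0,0]}])

```text
time_s: 12.62
eef_pos: [529.4, 71.7, 120.6]
ee_rot: [-180.0, 0.0, 88.6]
ft_force: [0.3, -0.7, 0.2]
width: 85.2
```

Request:
drive_tool(deltas=[{"gripper": 0.0854,"offset": [0,0,-0.01],"turn": [0,0,0]},{"gripper": 0.0854,"offset": [0,0,-0.03],"turn": [0,0,0]},{"gripper": 0.0854,"offset": [0.04,0,-0.08],"turn": [0,0,0]},{"gripper": 0.0854,"offset": [0.1,0,-0.1],"turn": [0,0,0]},{"gripper": 0.0854,"offset": [0.16,0,-0.1],"turn": [0,0,0]},{"gripper": 0.0854,"offset": [0.2,0,-0.1],"turn": [0,0,0]},{"gripper": 0.0854,"offset": [0.2,0,-0.1],"turn": [0,0,0]}])

```text
time_s: 13.5
eef_pos: [534.1, 274.1, 220.3]
ee_rot: [-180.0, -0.0, 88.8]
ft_force: [-0.5, -1.0, 0.6]
width: 85.3
```

```bash
python3 look.py 10
```

```text
[534.09300261 274.05062723 220.34346443] [-1.79989749e+02 -2.08421270e-03  8.87604946e+01] [-0.5460827  -1.02671091  0.56762533] [ 0.02648187 -0.03356438 -0.0312394 ] [-45.78017001 303.01997344]
[ 0.69542435 -1.16322865  0.39611465]
```

View pics/t10.png

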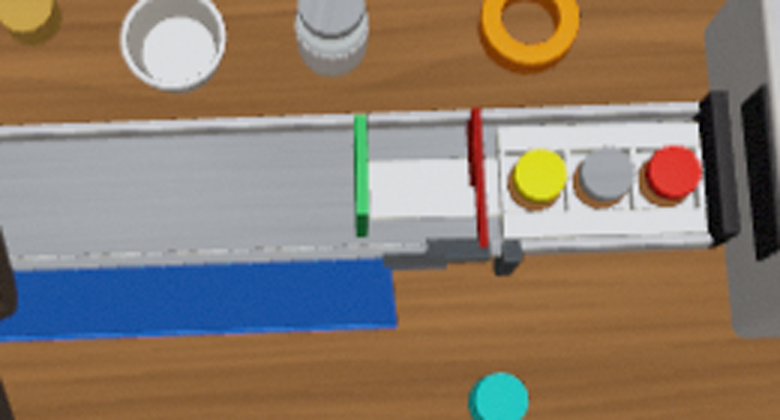

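View pics/s10.png

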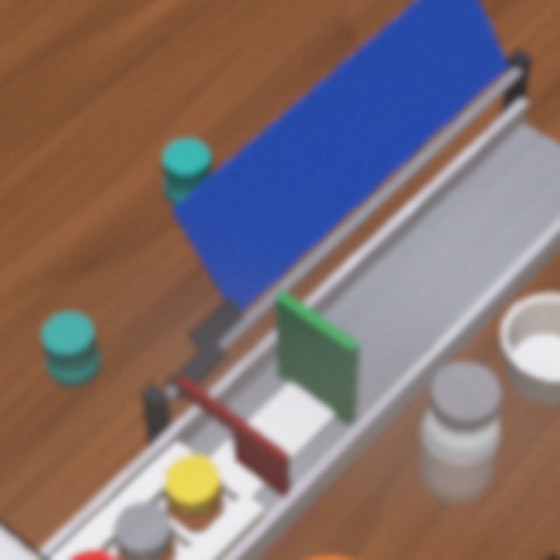

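```bash
python3 - <<'E'
from h import *
q=np.load('q.npy')
for u,v in((356,116),(357,234)): print(toch(q,ray('top',(u/3+140-.33,v/3+150-.33),95)))
print(((proj('top',w(q,[[-107,60,135]]))-[140,150])*3), observe()['qd'])
hand_in()
E
```

```text
[30.50478046 78.73558676]
[-44.71947056  80.96767024]
[[396.60387298 325.88686595]] [-1.44712541 -0.28681904  0.40691051  0.04500162 -0.06442291 -0.01694252]
the job is handed in; nothing more can be done
```

The job is handed in. The rack is home against the black end stop, the gate is shut behind it, and the arm is clear. `hand_in()` gives no verdict, so success is not confirmed.

**What I did:** I found the chute from the top and scene pictures. One fingertip pressed the paddle until the gate stood at about 0.93 rad, at roughly 4 N. The other fingertip pushed the rack by its green tab along the chute, under the gate. I backed the finger 12 mm off the tab, then let the paddle up slowly. The whole run took about 13.5 s of the 48 s.

**What the last checks showed:**
- **Rack home:** pushing into the stop gave 31–37 N. Afterwards the rear face of the tab measured y = 79–81 mm, where 80 is home.
- **Gate shut:** the paddle corner was back within a pixel of its shut position in the top picture.
- **Pots and bystanders:** all three pots stood in their wells, and the bystanders in view had not visibly moved. The brass weight and the thermometer were outside the last pictures I viewed.
- **Arm:** the wrist force read about zero, apart from noise of around 1 N.

**What disagreed:**
- The open fingertips sit 13 mm behind the TCP, so I pressed that much lower.
- One lower-corner reading of the tab gave x = -45 mm instead of -32. I think I picked the tab's side face. Its y value agreed with the other corner.
- The wrist view put the tab about 2.5 mm off the top view at the start, and the push contact absorbed that.

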